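# Close up the sample carrier

### The arm

A 7-joint arm with a two-finger parallel gripper is mounted at the origin on the work surface. World frame = base frame: x ahead of the robot, y to its left, z up, the work surface at z = 0. Lengths are in m, angles in rad, forces in N, time in s.
With the tool pointing down it reaches from about 0.4 to 0.85 m from the base axis. Payload 10.4 kg.
Tool frame: the origin (TCP) lies on the centre line of the jaws, within the pads' length; the fingertips stand r.tip_extent ahead of it and the grasp point (between the pads) lies 8 mm behind it (r.tip_extent is the distance from the TCP to the fingertips, in m); z points along the fingers, y is the direction in which the jaws open and shut (so a half turn about z gives the same grasp; the last joint's range is limited). The gripper opens to 87 mm and grips with 3 to 60 N. Pads are 19 mm wide; open, the fingers measure 117 mm over their backs; the gripper's body (75 mm by 190 mm) begins 51 mm behind the grasp point.
Start: joints at [1.205, 0.332, -0.065, 1.46, 0.022, 1.35, -0.088], TCP at [0.21, -0.589, 0.234] pointing down, gripper open.
Joint ranges: [-2.6, 2.6], [-0.5, 2.12], [-1.47, 1.34], [0.16, 2.42], [-1.27, 4.41], [0.06, 2.06], [-2.6, 2.6]. Speed limits (rad/s): [2.22, 2.22, 2.79, 2.79, 3.14, 3.14, 3.14].

### API

Orientations are given as a unit quaternion [x, y, z, w].
In Python, from bench import r gives the robot as it stands.
- The arm moves only by the shell command python3 -m jog 'ROWS' [FORCE]. ROWS is JSON, a list of rows, each a list of 7 numbers: the shift along the tool's x, y, z in cm, then the turn, a rotation vector about the tool's x, y, z in rad, then the opening, from -1 (shut) to 1 (fully open). In form: [[tx, ty, tz, wx, wy, wz, jaw], ...]. A call has 1 to 20 rows; each row shifts and turns the commanded pose from where the row before left it, along the tool's axes as they then stand; what a row does not reach is not made up. A row lasts 1/8 s, in which the tool goes at most 62.5 mm and 10.7 degrees, less where a joint would pass 70% of its speed; a pose out of reach is approached as far as the arm can. A call with a gripper value outside its range is refused whole. The fingers move at their own pace and stop on an object; FORCE is the grip in N (left out, the last holds). Time passes only in rows, so rows that do not move let the fingers close. It gives the time, the measured TCP pose, the force and the opening at its end, in the units of the state.
- r.read_state(): the state, without advancing time (a new reading comes with each control period).
- r.camera(name): name is "scene" or "side" or "wrist"; returns a dict with "frame" (384x512x3 uint8, red, green, blue), "fx", "fy", "cx", "cy" (pixels), "k1" (the pictures are not rectified: a ray, as slopes to the right and down, at radius r is drawn at 1 + k1 r^2 times it, then the intrinsics apply), "camera_from_world" (4x4, takes a point from world to camera coordinates). Camera axes: x right, y down, z forward; pixel columns grow to the right and rows downward; lengths in m; the calibration is good to about 2 mm. A picture is of the moment at which its call begins. There is no depth.
- r.close_job(): hands the job in, once; it reports no verdict.
Trained networks look in a picture, given as the dict that the camera call returned (one of the last four; its "shot" number tells which), for a name from the list of things; names that differ only in an ending like _2 or _b are one class to them, and where a whole thing is asked for, a point or a joint stands for the part that bears it (a point fixed in the world has none). Each returns a list of dicts, best first, with "score" (0 to 1); they miss things now and then, are a little off and sometimes report something else, mostly with a low value. They report only what shows in the picture. A call takes as long as a camera call.
- r.search_frame(picture, thing): "rect" ([left, top, right, bottom] in pixels, round what is visible of it).
The state is a dict: "time": time; "joint_positions": joint angles; "joint_vel": joint speeds; "joint_torque": joint torques, N m; "ee_pos": TCP position; "eef_rot": TCP orientation; "ft_force": force on the tool from outside, world axes, zero at the start; "torque": the same for the moment, N m; "width": finger opening in m.
Only numpy, scipy, OpenCV 4.12 (cv2) and the standard library are available. Lean on these libraries where they do the work, as an engineer would, in place of code of your own. Each camera call takes 0.05 s, during which the arm holds its last target.

### The job

Get the sample carrier ready to be taken away: push the upright blue inner flap down until it lies flat on its ledge over the vials, and only then swing the yellow lid over and press it fully shut. Do it all with the fingertips, pushing gently and pressing lightly: grip and lift nothing, do not slam the lid, and leave the bottle, filter and steel ferrule around the carrier where they stand. Finish with the hand clear.

Things in the scene. Friction and masses are not known exactly. Their poses are not given: they have to be found in the camera images.
- carrier: White insulated open-topped box, 280 mm (its x) by 190 mm (its y) by 125 mm high, walls 24 mm; stands level on the bench, never slides. Origin: centre of its underside, z up. Inside, 21 mm under the rim, a grey ledge, and capped vials below it. Flap hinge: along the +y wall, at y = +67 mm, 104 mm high. Lid hinge: along the -y wall, at y = -95 mm, 125 mm high. Both hinge lines run along its x.
- flap (a joint): Angle (rad) of the blue inner flap, a plate 224 mm wide, 128 mm long, 5 mm thick. 0 = flat, upper face 109 mm above the bench; 1.57 = straight up; starts at 1.35 to 1.75 (over 1.57 it leans outward, to +y of the carrier). It folds towards -y; at 0 it stops dead on the ledge. Stiff hinge: stays where left; 1 to 2 N at 100 mm from the hinge moves it.
- flap_hinge (a point): On the flap's hinge line at mid-width, on the flap's outer face (the face that is uppermost when it lies flat; when it is upright this face looks to the carrier's +y).
- flap_edge (a point): Middle of the flap's free edge on the same outer face, 128 mm from flap_hinge. Axes turn with the flap: z is the outward normal of the outer face, -y runs from the hinge to the free edge.
- lid (a joint): Angle (rad) of the yellow lid, a slab 280 mm wide, 190 mm long, 28 mm thick, white plug beneath. 0 = shut on the rim, top 153 mm above the bench; 1.57 = straight up; starts at 1.6 to 1.9 (leaning back to -y of the carrier, up to 315 mm above the bench). It shuts towards +y; at 0 it stops dead on the rim. Stiff hinge: stays where left; 1 to 7 N at 150 mm from the hinge moves it.
- lid_hinge (a point): At the hinged end of the lid at mid-width, on the lid's outer face (its top when shut); the hinge line itself lies 28 mm below this, on the underside of the lid, 125 mm above the bench.
- lid_edge (a point): Middle of the lid's free edge on the outer face, 190 mm from lid_hinge. Axes turn with the lid: z is the outward normal of the outer face, +y runs from the hinge to the free edge.
- bottle: Loose amber bottle with blue cap, 60 mm diameter, 135 mm high, standing beside the carrier; leave alone. Origin: centre of its underside.
- filter: Loose white capsule filter, 58 mm diameter, 117 mm high, standing beside the carrier; leave alone. Origin: centre of its underside.
- ferrule: Loose stainless flanged ferrule (pipe reducer), 64 mm diameter, 56 mm high, standing beside the carrier; leave alone. Origin: centre of its underside.

How it is judged:
On the way, in this order (a step that is already met when the one before it is completed fails the run):
1. the flap lies flat while the lid is still open (value of joint flap below 0.05 rad and value of joint lid above 1.2 rad), for 0.2 s.
2. the lid is fully shut over the flat flap (value of joint lid below 0.03 rad and value of joint flap below 0.05 rad), for 0.2 s.
At the end, for the whole second after the job is handed in: The flap lies flat on its ledge (within 0.05 rad) and the lid is fully shut over it (within 0.03 rad, under 6 mm at its free edge) and at rest; bottle, filter and ferrule stand upright within 20 mm of where they were (all of step 2 and velocity of joint lid between -0.05 and 0.05 rad/s and distance of each of bottle, filter, ferrule from where it was at the start of the episode below 0.02 m and angle between each of bottle, filter, ferrule's own z axis and vertical below 0.2 rad); the robot touches nothing.
It fails at once if the lid was brought down while the flap was not folded flat (value of joint lid below 1.2 rad and value of joint flap above 0.15 rad).
It fails at once if the lid was slammed: it arrived faster than 2 rad/s (value of joint lid below 0.15 rad and velocity of joint lid below -2 rad/s).
It fails at once if the carrier, flap or lid was gripped or forced: the fingers bore on it with more than 50 N (contact force between the fingers and carrier above 50 N).
It fails at once if the bottle, filter or ferrule was knocked, moved or lifted (more than 20 mm) (distance of any of bottle, filter, ferrule from where it was at the start of the episode above 0.02 m).
It also fails if it takes over 61 s, if anything falls off the work surface, if the arm or the gripper's body presses on something with over 40 N, if the wrist force passes 120 N, or if a joint passes its speed limit or range.

## Working session

There is one attempt and no reset: what is moved stays moved. The work goes in short steps, Python scripts to look and compute and a shell command to move; the robot and the scene stay as the last step left them, time stands still between calls to the robot, and variables do not carry over. Pictures are saved under pics/ and viewed, and the job is handed in when it is done.

```bash
mkdir -p pics; ls; python3 - <<'E'
from bench import r
import cv2
s=r.read_state(); print({k:(v if not hasattr(v,'round') else v) for k,v in s.items()}, r.tip_extent)
for n in ["scene","side","wrist"]:
    p=r.camera(n); cv2.imwrite(f"pics/{n}0.png",p["frame"][:,:,::-1]); print(n,p["fx"],p["fy"],p["cx"],p["cy"],p["k1"]); print(p["camera_from_world"])
    for t in ["carrier","flap","lid","bottle","filter","ferrule"]:
        print(t,[(d["score"],d["rect"]) for d in r.search_frame(p,t)[:2]])
E
```

```text
pics
{'time': 0.0, 'joint_positions': array([ 1.20539206,  0.33281958, -0.0646918 ,  1.46093764,  0.02159119,
        1.34988987, -0.08850837]), 'joint_vel': array([-0.0013259 , -0.00262399,  0.00136969,  0.00057067, -0.00147608,
       -0.00174949, -0.00191276]), 'joint_torque': array([-9.29058333e-04, -6.23259258e+01,  2.39609292e-02, -3.89897919e+01,
       -6.15267176e-02,  3.96086345e-02,  1.30838575e-04]), 'ee_pos': array([ 0.20995127, -0.58829203,  0.23278831]), 'eef_rot': array([ 9.85346111e-01,  1.70565468e-01, -1.44415452e-04, -6.64175516e-04]), 'ft_force': array([-0.65502415,  0.26004992,  0.57110574]), 'torque': array([ 0.02472447, -0.00101868,  0.00539428]), 'width': 0.08738238271296014} 0.011
scene 436.50503961763445 436.50503961763445 262.1461366241818 188.54123450879803 -0.0768781152851402
[[-0.5148192   0.85725275 -0.00888376  0.22281333]
 [ 0.59792601  0.35161708 -0.72031238 -0.26809597]
 [-0.61436608 -0.37614248 -0.69359293  1.59576875]
 [ 0.          0.          0.          1.        ]]
carrier [(0.59, [97.7, 64.7, 245.4, 230.2])]
flap [(0.87, [192.3, 111.6, 237.4
[... 531 characters left out ...]
]]
carrier [(0.76, [253.1, 69.9, 384.9, 221.3])]
flap [(0.64, [266.5, 119.4, 342.2, 174.7])]
lid [(0.87, [287.6, 72.5, 388.4, 154.9])]
bottle [(0.26, [253.8, 69.6, 386.8, 222.0])]
filter [(0.53, [264.6, 121.2, 340.0, 174.0])]
ferrule [(0.82, [243.2, 192.6, 265.6, 218.8])]
wrist 314.30170113888335 314.30170113888335 256.99146411985015 191.9249202001613 -0.08506162321772487
[[ 3.37090631e-01 -9.41471958e-01 -6.76991459e-04 -6.26179423e-01]
 [-9.07132953e-01 -3.24987942e-01  2.67381082e-01 -3.45340785e-02]
 [-2.51951805e-01 -8.95175366e-02 -9.63590628e-01  3.89820068e-01]
 [ 0.00000000e+00  0.00000000e+00  0.00000000e+00  1.00000000e+00]]
carrier []
flap []
lid []
bottle []
filter []
ferrule []
```

```bash
python3 - <<'E'
import cv2
for n in ["scene","side"]:
    im=cv2.imread(f"pics/{n}0.png")
    x0,y0=(80,40) if n=="scene" else (200,40)
    c=cv2.resize(im[y0:y0+210,x0:x0+260],None,fx=3,fy=2.8,interpolation=cv2.INTER_CUBIC); cv2.imwrite(f"pics/{n}0z.png",c)
E
```

```text
(no output)
```

View pics/scene0.png

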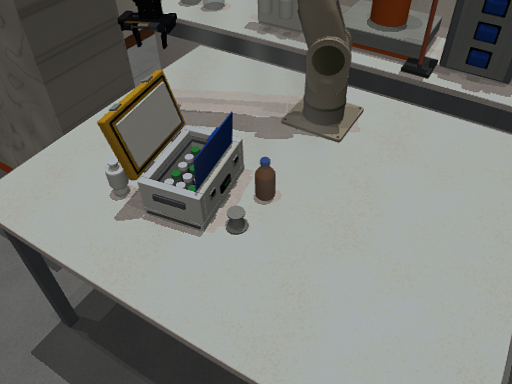

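View pics/side0.png

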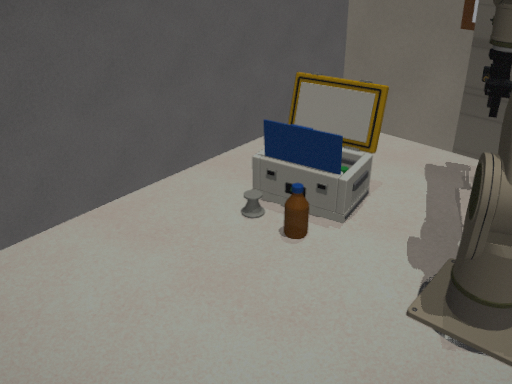

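```bash
ls -la pics
```

```text
total 1592
drwxr-xr-x 2 agent agent   4096 Dec  7 03:09 .
drwxr-xr-x 3 agent agent   4096 Dec  7 03:08 ..
-rw-r--r-- 1 agent agent 250501 Dec  7 03:08 scene0.png
-rw-r--r-- 1 agent agent 459061 Dec  7 03:09 scene0z.png
-rw-r--r-- 1 agent agent 254910 Dec  7 03:08 side0.png
-rw-r--r-- 1 agent agent 412990 Dec  7 03:09 side0z.png
-rw-r--r-- 1 agent agent 230989 Dec  7 03:08 wrist0.png
```

The scene picture shows the open carrier around pixel (190,170), with the lid at (145,120), flap at (215,150), filter at (118,178), ferrule at (237,220) and bottle at (265,180). In the side picture, the flap is at (303,146), the lid at (337,110), the ferrule at (253,205) and the bottle at (296,212). I'll zoom in to pick keypoints.

View pics/scene0z.png

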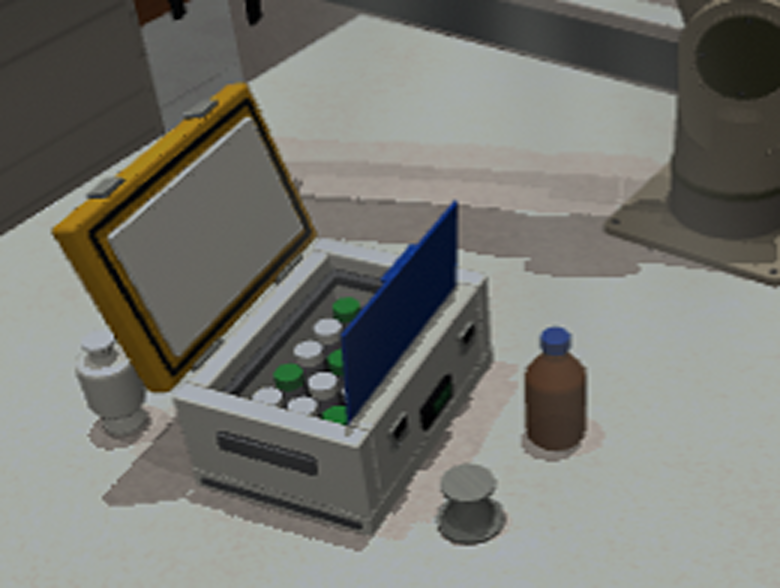

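View pics/side0z.png

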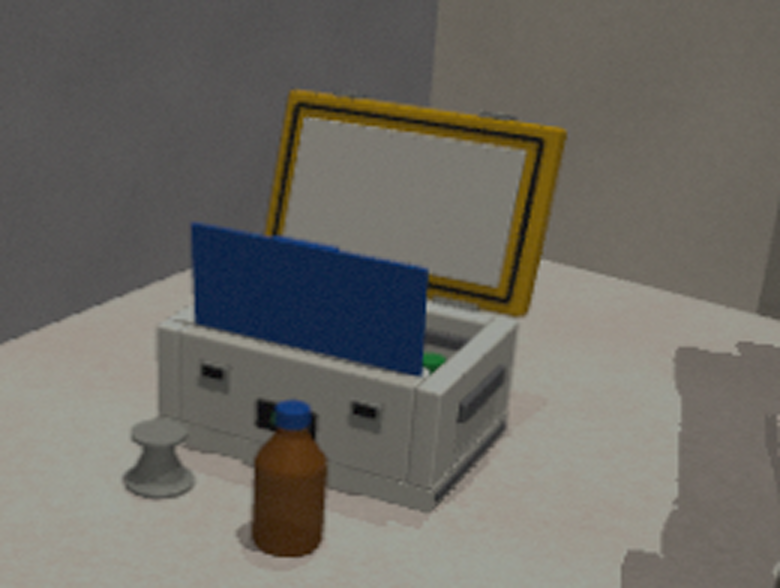

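```bash
cat > h.py <<'E'
import numpy as np, cv2
from scipy.optimize import least_squares
from scipy.spatial.transform import Rotation as R
def proj(p,X):
    X=np.atleast_2d(X); M=p["camera_from_world"]; c=X@M[:3,:3].T+M[:3,3]
    a=c[:,:2]/c[:,2:]; a=a*(1+p["k1"]*(a**2).sum(1,keepdims=True))
    return a*[p["fx"],p["fy"]]+[p["cx"],p["cy"]]
def c2w(q,X):
    X=np.atleast_2d(X); c,s=np.cos(q[2]),np.sin(q[2])
    return np.c_[q[0]+c*X[:,0]-s*X[:,1], q[1]+s*X[:,0]+c*X[:,1], X[:,2]]
def flap(a,x,d,h):  # d from hinge, h: along outward normal from outer face ; hinge line (67,104)+5 up in outer
    # flat: y=67-d, z=109+h-> hinge at z=104
    return np.array([x, .067-d*np.cos(a)+ (h+.005)*np.sin(a), .104+d*np.sin(a)+(h+.005)*np.cos(a)])
def lid(a,x,d,h):
    return np.array([x,-.095+d*np.cos(a)-(h+.028)*np.sin(a), .125+d*np.sin(a)+(h+.028)*np.cos(a)])
def ground(p,uv,z):
    f=lambda q: (proj(p,[[q[0],q[1],z]])[0]-uv)
    return least_squares(f,[.4,-.4]).x
E
cat > fit.py <<'E'
from h import *
from bench import r
P={n:r.camera(n) for n in ["scene","side"]}
S=lambda n,u,v:(u/3+(80 if n=="scene" else 200), v/2.8+40)
C=lambda x,y,z:(lambda q:np.array([x,y,z]))
hx,hy=.14,.095
obs=[("scene",(365,440),lambda q:[hx,hy,.125]),("scene",(368,535),lambda q:[hx,hy,0]),("scene",(178,393),lambda q:[hx,-hy,.125]),
("scene",(489,278),lambda q:[-hx,hy,.125]),("scene",(493,360),lambda q:[-hx,hy,0]),
("scene",(457,202),lambda q:flap(q[4],-.112,.128,0)),("scene",(343,350),lambda q:flap(q[4],.112,.128,-.005)),
("scene",(55,232),lambda q:lid(q[3],.14,.19,0)),("scene",(246,87),lambda q:lid(q[3],-.14,.19,-.028)),
("side",(416,385),lambda q:[-hx,hy,.125]),("side",(435,503),lambda q:[-hx,hy,0]),("side",(160,325),lambda q:[hx,hy,.125]),("side",(515,318),lambda q:[-hx,-hy,.125]),
("side",(192,225),lambda q:flap(q[4],.112,.128,0)),("side",(427,268),lambda q:flap(q[4],-.112,.128,0)),
("side",(291,91),lambda q:lid(q[3],.14,.19,-.014)),("side",(565,130),lambda q:lid(q[3],-.14,.19,-.014))]
def res(q):
    return np.concatenate([proj(P[n],c2w(q,f(q)))[0]-S(n,*uv) for n,uv,f in obs])
best=None
for yaw in np.arange(-3,3.2,1):
    s=least_squares(res,[.5,-.4,yaw,1.75,1.57],loss="soft_l1")
    if best is None or s.cost<best.cost: best=s
print(best.x.round(4),best.cost); print(best.fun.reshape(-1,2).round(1))
q=best.x
for n in P:
    s=4; im=cv2.resize(P[n]["frame"][:,:,::-1],None,fx=s,fy=s,interpolation=cv2.INTER_CUBIC)
    def box(pts,col):
        uv=(proj(P[n],c2w(q,np.array(pts)))*s+s/2).astype(int)
        for i in range(8):
            for b in (1,2,4):
                if not i&b: cv2.line(im,tuple(map(int,uv[i])),tuple(map(int,uv[i|b])),col,1)
    rg=range(8)
    box([[(-hx,hx)[i&1],(-hy,hy)[i>>1&1],(0,.125)[i>>2]] for i in rg],(0,0,255))
    box([flap(q[4],(-.112,.112)[i&1],(0,.128)[i>>1&1],(0,-.005)[i>>2]) for i in rg],(0,255,0))
    box([lid(q[3],(-.14,.14)[i&1],(0,.19)[i>>1&1],(0,-.028)[i>>2]) for i in rg],(255,0,255))
    x0,y0=(80,50) if n=="scene" else (210,60)
    cv2.imwrite(f"pics/{n}fit.png",im[y0*4:y0*4+600,x0*4:x0*4+800])
np.save("q.npy",q)
E
python3 fit.py
python3 - <<'E'
from h import *
from bench import r
P={n:r.camera(n) for n in ["scene","side"]}
for t,H,w in [("bottle",.135,.03),("filter",.117,.029),("ferrule",.056,.032)]:
    for n in P:
        for d in r.search_frame(P[n],t)[:3]:
            l,to,ri,b=d["rect"]; print(t,n,d["score"],ground(P[n],[(l+ri)/2,(to+b)/2],H/2).round(3),d["rect"])
E
```

```text
[ 0.5463 -0.1595  0.174   1.8631  1.6397] 36.972351194599405
[[-1.2  1.8]
 [ 2.7 -0.3]
 [-2.   0.9]
 [-0.1 -2.8]
 [ 0.1 -0.6]
 [ 0.5 -1.6]
 [-0.4 -6.4]
 [-3.  -0.9]
 [ 0.  -3. ]
 [ 8.7  3.3]
 [-2.   4.2]
 [-2.4  0.4]
 [ 1.2  0.6]
 [-1.5 -0.5]
 [ 0.1  0.6]
 [-0.5 -0.4]
 [-0.6 -0.5]]
bottle scene 0.88 [0.455 0.03 ] [256.0, 154.7, 277.6, 198.9]
bottle side 0.83 [0.452 0.03 ] [286.9, 185.0, 307.9, 237.9]
filter scene 0.87 [ 0.665 -0.358] [105.5, 153.6, 130.6, 197.5]
filter side 0.26 [ 0.79  -0.679] [287.7, 72.0, 388.7, 154.5]
ferrule scene 0.65 [0.612 0.031] [226.5, 207.3, 249.1, 234.9]
ferrule side 0.66 [0.599 0.024] [241.3, 189.9, 266.8, 219.5]
```

View pics/scenefit.png

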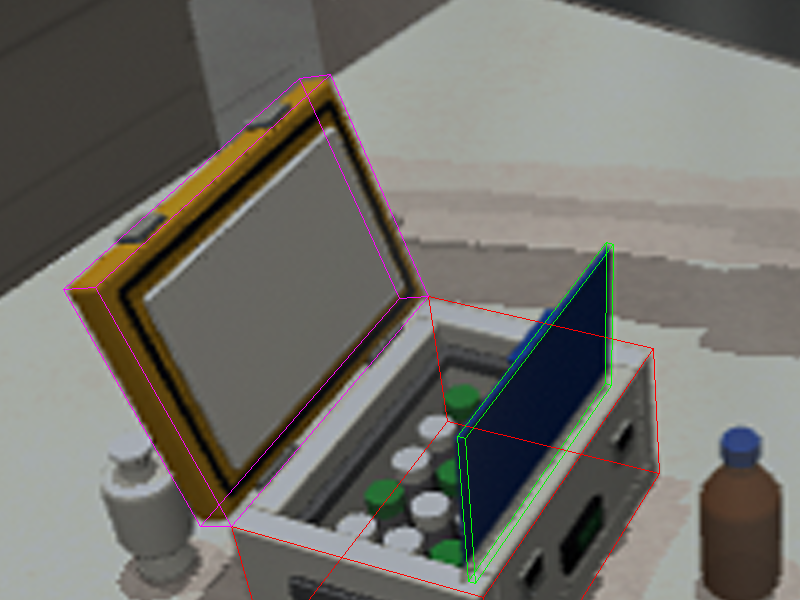

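View pics/sidefit.png

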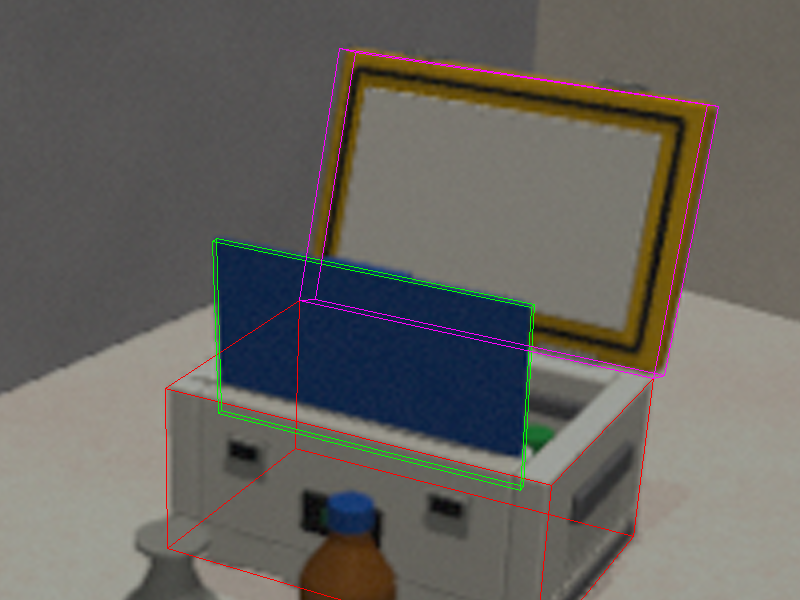

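The overlay matches both pictures: carrier at (0.546, -0.160) with yaw 0.174, lid about 1.86 and flap about 1.64. Next I'll raise the tool, turn it so tool x lies along carrier y, and shut the jaws.

```bash
python3 -m jog '[[0,0,-5.6,0,0,0,-1],[0,0,-5.6,0,0,0,-1],[0,0,-5.6,0,0,0,-1],[0,0,0,0,0,-0.175,-1],[0,0,0,0,0,-0.175,-1],[0,0,0,0,0,-0.175,-1],[0,0,0,0,0,-0.175,-1],[0,0,0,0,0,-0.175,-1],[0,0,0,0,0,-0.175,-1],[0,0,0,0,0,-0.175,-1],[0,0,0,0,0,-0.175,-1]]' 10
cat > st.py <<'E'
from h import *
from bench import r
q=np.load("q.npy"); s=r.read_state()
def show():
    s=r.read_state(); p=s["ee_pos"]; d=p[:2]-q[:2]; c,sn=np.cos(q[2]),np.sin(q[2])
    M=R.from_quat(s["eef_rot"]).as_matrix()
    Cw=np.array([[c,-sn,0],[sn,c,0],[0,0,1]])
    print("t",round(s["time"],2),"carrier xy mm",(1e3*np.array([c*d[0]+sn*d[1],-sn*d[0]+c*d[1]])).round(1),"tip z",round(1e3*(p[2]-.011),1),"F(carrier)",(Cw.T@s["ft_force"]).round(1),"w",round(s["width"],3))
    print("tool axes in carrier (cols)\n",(Cw.T@M).round(3)); print("j",s["joint_positions"].round(2))
show()
E
python3 st.py
```

```text
time: 2.92
ee_pos: [0.2101, -0.5886, 0.4016]
eef_rot: [0.642, 0.767, -0.0, 0.0]
ft_force: [-0.0, -0.4, 0.4]
width: 0.0003
t 2.92 carrier xy mm [-405.5 -364.5] tip z 390.6 F(carrier) [-0.1 -0.4  0.4] w 0.0
tool axes in carrier (cols)
 [[-0.004  1.     0.   ]
 [ 1.     0.004 -0.   ]
 [-0.     0.    -1.   ]]
j [ 1.32  0.32 -0.23  1.13  0.07  1.69  1.29]
```

```bash
python3 -m jog '[[4.5,3.7,0,0,0,0,-1],[4.5,3.7,0,0,0,0,-1],[4.5,3.7,0,0,0,0,-1],[4.5,3.7,0,0,0,0,-1],[4.5,3.7,0,0,0,0,-1],[4.5,3.7,0,0,0,0,-1],[4.5,3.7,0,0,0,0,-1],[4.5,3.7,0,0,0,0,-1],[4.5,3.7,0,0,0,0,-1],[4.5,3.7,0,0,0,0,-1],[4.5,3.5,0,0,0,0,-1],[0,0,0,0,0,0,-1]]' ; python3 st.py
```

```text
time: 4.42
ee_pos: [0.5251, -0.0267, 0.4014]
eef_rot: [0.641, 0.768, 0.001, -0.001]
ft_force: [-0.8, 0.1, -0.3]
width: 0.0005
t 4.42 carrier xy mm [  2.1 134.5] tip z 390.4 F(carrier) [-0.8  0.2 -0.3] w 0.001
tool axes in carrier (cols)
 [[-0.006  1.     0.   ]
 [ 1.     0.006  0.002]
 [ 0.002  0.    -1.   ]]
j [ 0.67  0.14 -0.79  1.38  0.1   1.66  0.07]
```

```bash
python3 -m jog '[[0,0,5,0,0,0,-1],[0,0,5,0,0,0,-1],[0,0,5,0,0,0,-1],[0,0,3,0,0,0,-1],[0,0,1.5,0,0,0,-1],[0,0,0,0,0,0,-1]]' ; python3 st.py; cat > snap.py <<'E'
import sys,cv2
from bench import r
for n in sys.argv[2:]:
    im=r.camera(n)["frame"][:,:,::-1]
    if n=="scene": im=cv2.resize(im[20:270,60:360],None,fx=2.4,fy=2.4,interpolation=cv2.INTER_CUBIC)
    if n=="side": im=cv2.resize(im[20:270,190:490],None,fx=2.4,fy=2.4,interpolation=cv2.INTER_CUBIC)
    cv2.imwrite(f"pics/{n}{sys.argv[1]}.png",im)
E
python3 snap.py 1 side
```

```text
time: 5.18
ee_pos: [0.5242, -0.0321, 0.2064]
eef_rot: [0.644, 0.765, -0.0, -0.0]
ft_force: [0.1, -0.2, 0.2]
width: 0.0008
t 5.17 carrier xy mm [  0.3 129.3] tip z 195.4 F(carrier) [ 0.  -0.2  0.2] w 0.001
tool axes in carrier (cols)
 [[ 0.003  1.    -0.001]
 [ 1.    -0.003  0.   ]
 [ 0.    -0.001 -1.   ]]
j [ 0.67  0.21 -0.78  1.73  0.15  1.27  0.03]
```

View pics/side1.png

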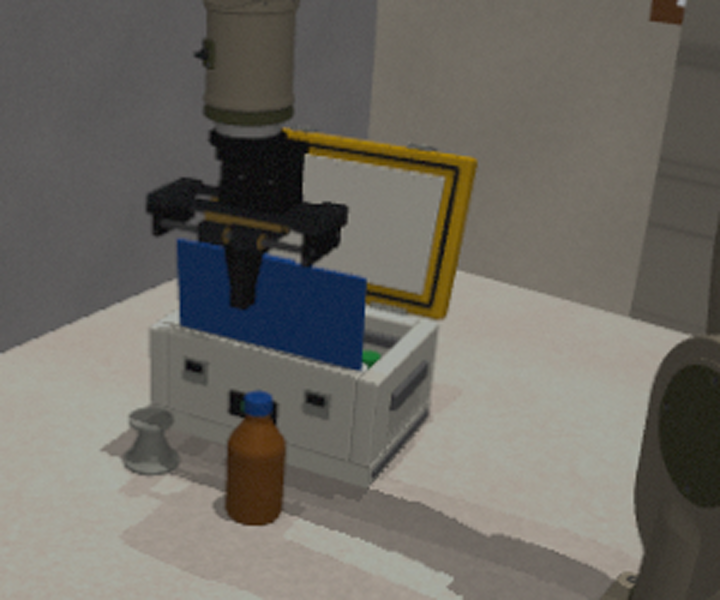

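The side picture shows the closed fingertips at (243,300), in front of the flap's outer face and well above the bottle. Now I'll push along the flap's arc.

```bash
python3 -m jog '[[-2.9,0,0,0,0,0,-1],[-0.9,0,0,0,0,0,-1],[-0.9,0,0,0,0,0,-1],[-1.2,0,0.1,0,0,0,-1],[-1.2,0,0.2,0,0,0,-1],[-1.1,0,0.3,0,0,0,-1],[-1.1,0,0.5,0,0,0,-1],[-1.0,0,0.6,0,0,0,-1],[-1.0,0,0.7,0,0,0,-1]]' ; python3 st.py; python3 snap.py 2 side
```

```text
time: 6.35
ee_pos: [0.5437, -0.1436, 0.1819]
eef_rot: [0.644, 0.765, -0.0, -0.0]
ft_force: [-0.1, 0.3, -0.1]
width: 0.0009
t 6.35 carrier xy mm [ 0.2 16. ] tip z 170.9 F(carrier) [-0.1  0.4 -0.1] w 0.001
tool axes in carrier (cols)
 [[ 0.002  1.    -0.   ]
 [ 1.    -0.002  0.   ]
 [ 0.    -0.    -1.   ]]
j [ 0.77  0.31 -0.7   1.67  0.21  1.24  0.2 ]
```

View pics/side2.png

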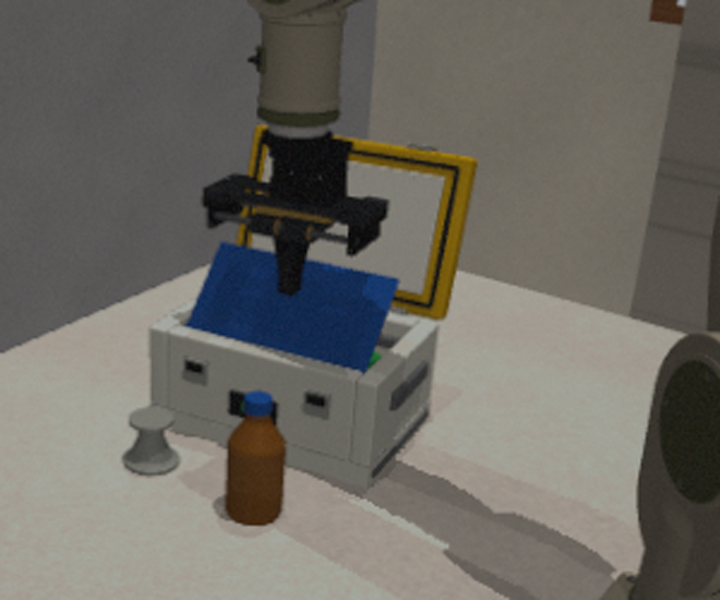

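The flap is now folded to about 45°, with the fingertip on it at (288,290). I'll continue down the arc.

```bash
python3 -m jog '[[-0.8,0,0.8,0,0,0,-1],[-0.7,0,0.9,0,0,0,-1],[-0.5,0,1.0,0,0,0,-1],[-0.5,0,1.1,0,0,0,-1],[-0.3,0,0.8,0,0,0,-1],[-0.1,0,0.6,0,0,0,-1],[-0.1,0,0.4,0,0,0,-1],[0,0,0,0,0,0,-1]]' ; python3 st.py
```

```text
time: 7.4
ee_pos: [0.5488, -0.1724, 0.1264]
eef_rot: [0.644, 0.765, -0.0, -0.0]
ft_force: [0.5, 0.3, 0.0]
width: 0.0006
t 7.4 carrier xy mm [  0.2 -13.2] tip z 115.4 F(carrier) [0.5 0.2 0. ] w 0.001
tool axes in carrier (cols)
 [[ 0.002  1.    -0.   ]
 [ 1.    -0.002  0.   ]
 [ 0.    -0.    -1.   ]]
j [ 0.77  0.39 -0.67  1.7   0.26  1.15  0.21]
```

```bash
python3 -m jog '[[0,0,0.2,0,0,0,-1],[0,0,0.2,0,0,0,-1],[0,0,0,0,0,0,-1]]' ; python3 st.py
```

```text
time: 7.78
ee_pos: [0.5489, -0.1725, 0.1225]
eef_rot: [0.644, 0.765, -0.0, 0.0]
ft_force: [-0.1, 0.1, -0.1]
width: 0.0004
t 7.78 carrier xy mm [  0.2 -13.3] tip z 111.5 F(carrier) [-0.   0.1 -0.1] w 0.0
tool axes in carrier (cols)
 [[ 0.002  1.     0.   ]
 [ 1.    -0.002 -0.   ]
 [-0.     0.    -1.   ]]
j [ 0.77  0.39 -0.67  1.7   0.26  1.14  0.21]
```

```bash
python3 -m jog '[[0,0,0.15,0,0,0,-1],[0,0,0.1,0,0,0,-1],[0,0,0,0,0,0,-1]]' ; python3 st.py |head -1;  python3 -m jog '[[0,0,0.1,0,0,0,-1],[0,0,0,0,0,0,-1]]' ; python3 st.py|head -1; python3 snap.py 3 side
```

```text
time: 8.15
ee_pos: [0.549, -0.1726, 0.1205]
eef_rot: [0.644, 0.765, -0.0, 0.0]
ft_force: [-3.0, -0.2, 5.0]
width: 0.0006
t 8.15 carrier xy mm [  0.3 -13.4] tip z 109.5 F(carrier) [-3.   0.3  5. ] w 0.001
time: 8.4
ee_pos: [0.549, -0.1726, 0.1203]
eef_rot: [0.644, 0.765, -0.0, 0.0]
ft_force: [-6.1, 0.6, 13.5]
width: 0.0005
t 8.4 carrier xy mm [  0.3 -13.4] tip z 109.3 F(carrier) [-5.9  1.7 13.5] w 0.001
```

View pics/side3.png

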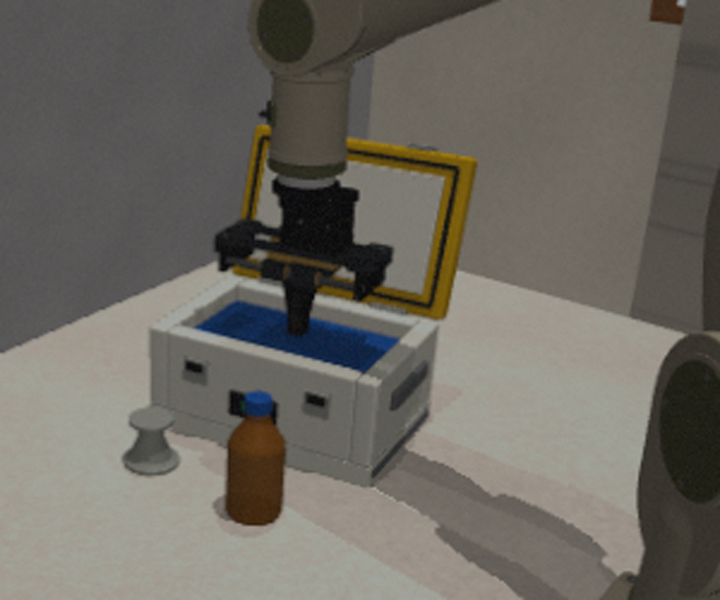

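The flap is flat: the tip sits at z = 109.3 mm, matching the 109 mm target, with the force rising against the stop. Now up and over to the back of the lid.

```bash
python3 -m jog '[[0,0,-3,0,0,0,-1],[0,0,-5,0,0,0,-1],[0,0,-5,0,0,0,-1],[0,0,-5,0,0,0,-1],[0,0,-5,0,0,0,-1],[0,0,-5.5,0,0,0,-1],[-4.4,0,0,0,0,0,-1],[-4.4,0,0,0,0,0,-1],[-4.4,0,0,0,0,0,-1],[-4.4,0,0,0,0,0,-1],[-4.6,0,0,0,0,0,-1],[0,0,0,0,0,0,-1]]' ; python3 st.py; python3 snap.py 4 side scene
```

```text
time: 9.95
ee_pos: [0.5863, -0.395, 0.4015]
eef_rot: [0.645, 0.764, -0.001, -0.001]
ft_force: [0.0, 0.8, -0.1]
width: 0.0009
t 9.95 carrier xy mm [  -1.4 -238.9] tip z 390.5 F(carrier) [ 0.2  0.8 -0.1] w 0.001
tool axes in carrier (cols)
 [[ 0.006  1.    -0.002]
 [ 1.    -0.006  0.001]
 [ 0.001 -0.002 -1.   ]]
j [ 0.81  0.58 -0.58  0.82  0.32  1.81  0.55]
```

View pics/side4.png

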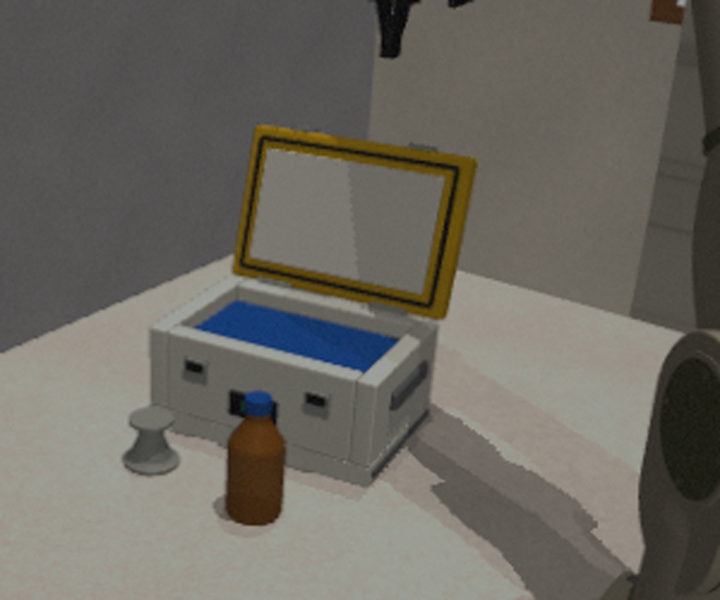

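View pics/scene4.png

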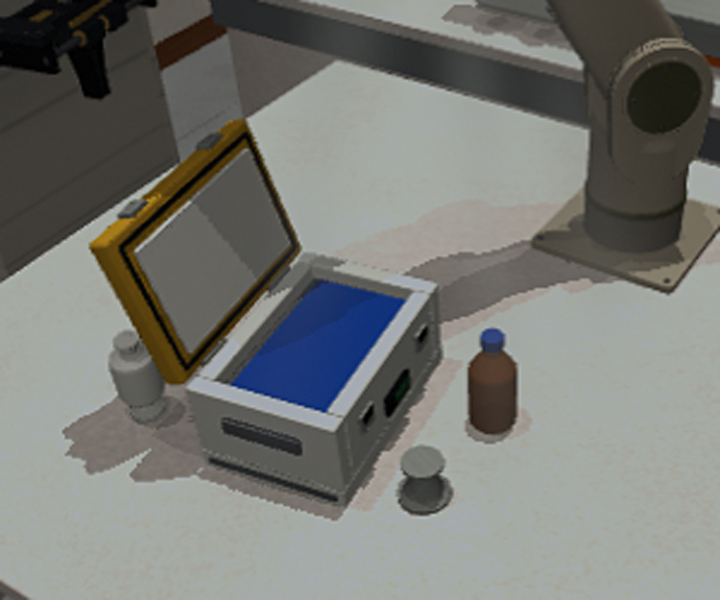

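The flap is flat in both pictures (side (300,335), scene (320,345)), and the lid is still open. I'll descend behind it.

```bash
python3 -m jog '[[0,0,4,0,0,0,-1],[0,0,4,0,0,0,-1],[0,0,2.5,0,0,0,-1],[0,0,0,0,0,0,-1]]' ; python3 st.py|head -1; python3 -m jog '[[2.0,0,0,0,0,0,-1],[1.2,0,0,0,0,0,-1],[1.2,0,0,0,0,0,-1],[1.2,0,0,0,0,0,-1],[1.2,0,0,0,0,0,-1],[0,0,0,0,0,0,-1]]'; python3 st.py|head -1;  python3 snap.py 5 scene
```

```text
time: 10.55
ee_pos: [0.5863, -0.3898, 0.2979]
eef_rot: [0.643, 0.766, -0.0, -0.001]
ft_force: [0.1, -0.1, -0.1]
width: 0.0004
t 10.55 carrier xy mm [  -0.5 -233.8] tip z 286.9 F(carrier) [ 0.1 -0.1 -0.1] w 0.0
time: 11.3
ee_pos: [0.5753, -0.3242, 0.3002]
eef_rot: [0.644, 0.765, -0.0, 0.001]
ft_force: [0.8, -1.4, 0.6]
width: 0.0006
t 11.3 carrier xy mm [  -0.  -167.2] tip z 289.2 F(carrier) [ 0.5 -1.5  0.6] w 0.001
```

View pics/scene5.png

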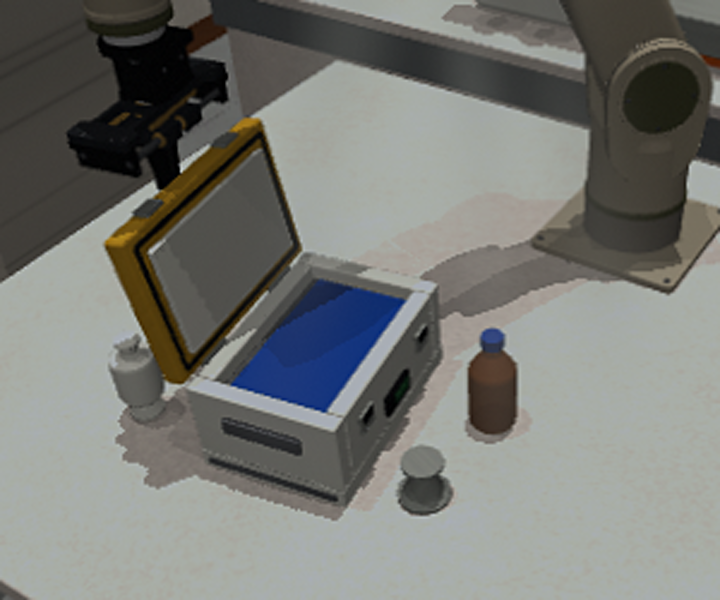

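The finger is at the lid's top edge (165,180) and the lid has already moved. I'll carry on along its arc.

```bash
python3 -m jog '[[1.2,0,0.2,0,0,0,-1],[1.2,0,0.2,0,0,0,-1],[1.1,0,0.1,0,0,0,-1],[1.3,0,0,0,0,0,-1],[1.4,0,0,0,0,0,-1],[1.4,0,0.2,0,0,0,-1],[1.3,0,0.3,0,0,0,-1],[1.3,0,0.3,0,0,0,-1],[1.4,0,0.3,0,0,0,-1],[1.2,0,0.6,0,0,0,-1],[1.2,0,0.6,0,0,0,-1],[1.2,0,0.7,0,0,0,-1]]'; python3 st.py|head -1;  python3 snap.py 6 scene
```

```text
time: 12.85
ee_pos: [0.5489, -0.1739, 0.2633]
eef_rot: [0.644, 0.765, -0.0, -0.0]
ft_force: [2.6, -3.3, -0.1]
width: 0.0007
t 12.85 carrier xy mm [  0.  -14.6] tip z 252.3 F(carrier) [ 2.  -3.7 -0.1] w 0.001
```

View pics/scene6.png

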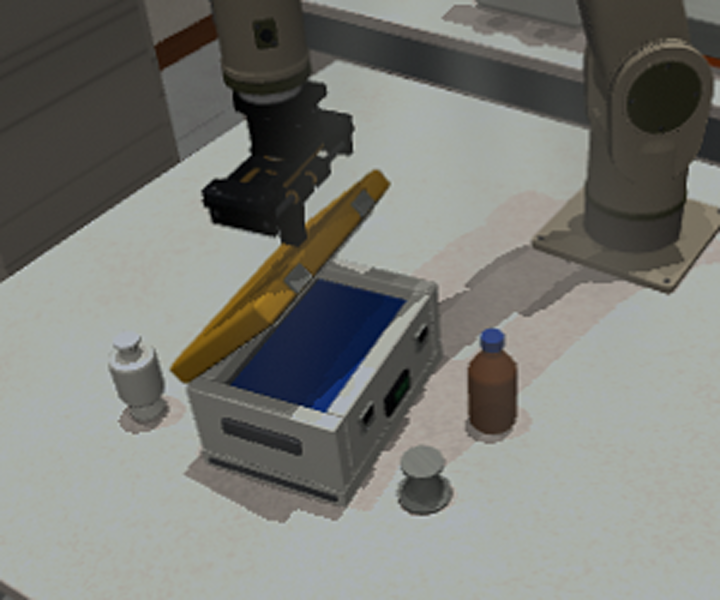

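The lid is at about 45° with the fingertip on its top face (292,238). The next rows are slower.

```bash
python3 -m jog '[[0.8,0,0.6,0,0,0,-1],[0.8,0,0.6,0,0,0,-1],[0.7,0,0.7,0,0,0,-1],[0.7,0,0.7,0,0,0,-1],[0.5,0,0.6,0,0,0,-1],[0.5,0,0.7,0,0,0,-1],[0.4,0,0.7,0,0,0,-1],[0.4,0,0.7,0,0,0,-1],[0.4,0,0.7,0,0,0,-1],[0.3,0,0.6,0,0,0,-1],[0.3,0,0.6,0,0,0,-1],[0.2,0,0.6,0,0,0,-1],[0.1,0,0.5,0,0,0,-1],[0.1,0,0.4,0,0,0,-1],[0,0,0.3,0,0,0,-1],[0,0,0,0,0,0,-1]]'; python3 st.py|head -1;  python3 snap.py 7 side
```

```text
time: 14.9
ee_pos: [0.5385, -0.1135, 0.1738]
eef_rot: [0.644, 0.765, -0.0, -0.0]
ft_force: [0.7, 0.7, 0.1]
width: 0.0006
t 14.9 carrier xy mm [ 0.2 46.6] tip z 162.8 F(carrier) [0.8 0.5 0.1] w 0.001
```

View pics/side7.png

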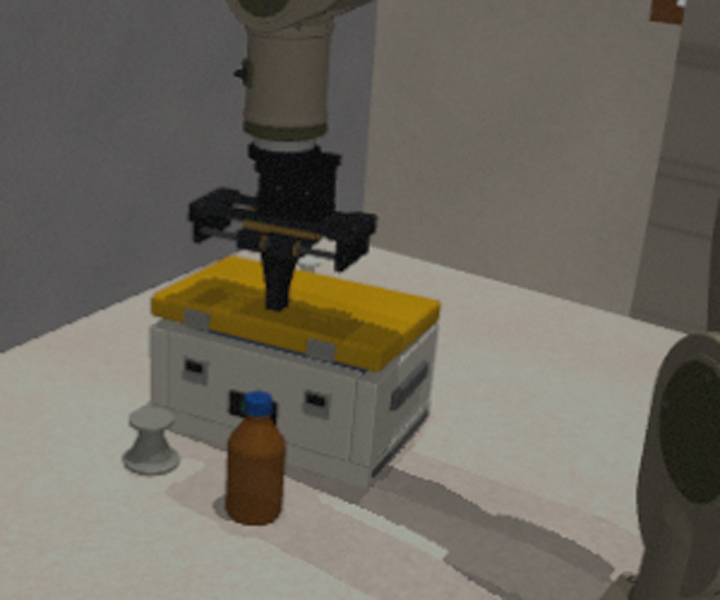

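The lid is almost down, with the fingertip at (277,305) and tip z = 163 mm against 153 mm when shut. I'll finish in small steps.

```bash
python3 -m jog '[[0,0,0.3,0,0,0,-1],[0,0,0.3,0,0,0,-1],[0,0,0.2,0,0,0,-1],[0,0,0,0,0,0,-1]]'; python3 st.py|head -1; python3 -m jog '[[0,0,0.1,0,0,0,-1],[0,0,0,0,0,0,-1]]'; python3 st.py|head -1; python3 -m jog '[[0,0,0.1,0,0,0,-1],[0,0,0,0,0,0,-1]]'; python3 st.py|head -1
```

```text
time: 15.45
ee_pos: [0.5385, -0.1136, 0.1658]
eef_rot: [0.644, 0.765, -0.0, -0.0]
ft_force: [0.5, -0.2, 1.0]
width: 0.0001
t 15.45 carrier xy mm [ 0.2 46.6] tip z 154.8 F(carrier) [ 0.5 -0.2  1. ] w 0.0
time: 15.7
ee_pos: [0.5385, -0.1135, 0.1649]
eef_rot: [0.644, 0.765, -0.0, 0.0]
ft_force: [0.3, -0.1, 0.1]
width: 0.0001
t 15.7 carrier xy mm [ 0.3 46.6] tip z 153.9 F(carrier) [ 0.3 -0.1  0.1] w 0.0
time: 15.95
ee_pos: [0.5386, -0.1135, 0.1645]
eef_rot: [0.644, 0.765, -0.0, 0.0]
ft_force: [-2.4, -0.1, 5.0]
width: 0.0005
t 15.95 carrier xy mm [ 0.3 46.6] tip z 153.5 F(carrier) [-2.4  0.3  5. ] w 0.001
```

```bash
python3 -m jog '[[0,0,0.1,0,0,0,-1],[0,0,0,0,0,0,-1]]'; python3 st.py|head -1; python3 -m jog '[[0,0,0.05,0,0,0,-1],[0,0,0,0,0,0,-1],[0,0,0,0,0,0,-1]]'; python3 st.py|head -1
```

```text
time: 16.2
ee_pos: [0.5386, -0.1135, 0.1644]
eef_rot: [0.644, 0.765, -0.0, 0.0]
ft_force: [-6.1, 1.2, 14.6]
width: 0.0004
t 16.2 carrier xy mm [ 0.4 46.6] tip z 153.4 F(carrier) [-5.8  2.2 14.6] w 0.0
time: 16.58
ee_pos: [0.5386, -0.1135, 0.1643]
eef_rot: [0.644, 0.765, -0.0, 0.001]
ft_force: [-9.6, 1.2, 18.4]
width: 0.0003
t 16.57 carrier xy mm [ 0.4 46.6] tip z 153.3 F(carrier) [-9.2  2.8 18.4] w 0.0
```

The lid is on its hard stop. I'll lift straight up and check.

```bash
python3 -m jog '[[0,0,-0.5,0,0,0,-1],[0,0,-2,0,0,0,-1],[0,0,-5,0,0,0,-1],[0,0,-5,0,0,0,-1],[0,0,-5,0,0,0,-1],[0,0,-5,0,0,0,-1],[-5,0,0,0,0,0,-1],[-5,0,0,0,0,0,-1],[-5,0,0,0,0,0,-1],[-5,0,0,0,0,0,-1],[-5,0,0,0,0,0,-1],[0,0,0,0,0,0,-1],[0,0,0,0,0,0,-1]]'; python3 st.py|head -1; python3 snap.py 8 side scene
python3 - <<'E'
from h import *
from bench import r
q=np.load("q.npy")
P={n:r.camera(n) for n in ["scene","side"]}
for t,H in [("bottle",.135),("filter",.117),("ferrule",.056)]:
    for n in P:
        for d in r.search_frame(P[n],t)[:1]:
            l,to,ri,b=d["rect"]; print(t,n,d["score"],ground(P[n],[(l+ri)/2,(to+b)/2],H/2).round(3),d["rect"])
for n in P:
    s=4; im=cv2.resize(P[n]["frame"][:,:,::-1],None,fx=s,fy=s,interpolation=cv2.INTER_CUBIC)
    uv=(proj(P[n],c2w(q,np.array([lid(0,(-.14,.14)[i&1],(0,.19)[i>>1&1],(0,-.028)[i>>2]) for i in range(8)])))*s+s/2).astype(int)
    for i in range(8):
        for b in (1,2,4):
            if not i&b: cv2.line(im,tuple(map(int,uv[i])),tuple(map(int,uv[i|b])),(255,0,255),1)
    x0,y0=(80,80) if n=="scene" else (210,90)
    cv2.imwrite(f"pics/{n}fin.png",im[y0*4:y0*4+600,x0*4:x0*4+800])
E
```

```text
time: 18.2
ee_pos: [0.5816, -0.3593, 0.3871]
eef_rot: [0.644, 0.765, 0.0, -0.0]
ft_force: [0.5, 0.9, 0.3]
width: 0.0005
t 18.2 carrier xy mm [ 1.000e-01 -2.029e+02] tip z 376.1 F(carrier) [0.7 0.8 0.3] w 0.0
bottle scene 0.86 [0.458 0.033] [256.3, 153.0, 278.4, 202.2]
bottle side 0.89 [0.451 0.026] [288.9, 184.1, 308.8, 237.9]
filter scene 0.57 [ 0.664 -0.364] [105.7, 155.7, 127.9, 193.7]
filter side 0.41 [ 0.738 -0.464] [313.7, 128.6, 320.8, 134.1]
ferrule scene 0.76 [0.605 0.03 ] [226.7, 207.5, 251.0, 231.1]
ferrule side 0.71 [0.599 0.024] [243.1, 189.9, 265.0, 219.5]
```

View pics/sidefin.png

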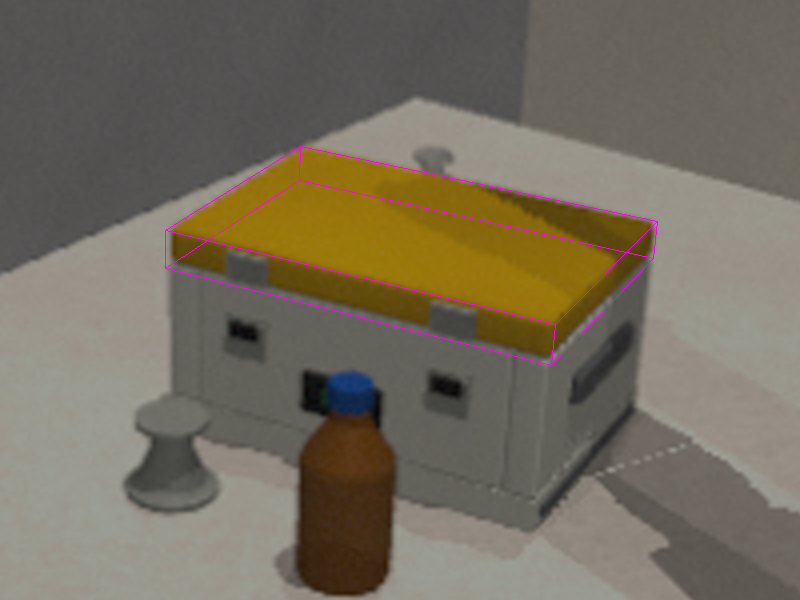

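View pics/scenefin.png

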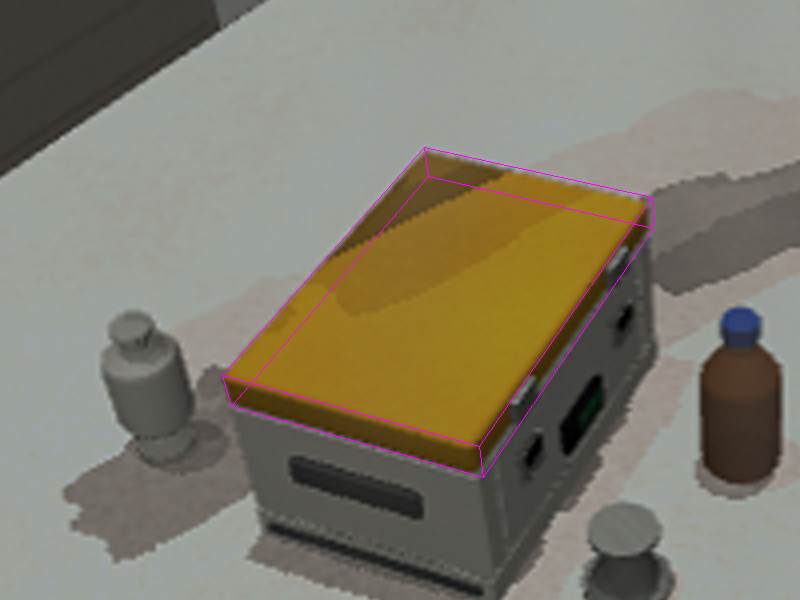

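Both pictures show the lid filling its predicted shut outline, with corners at (165,232)–(555,325) in side and (225,375)–(480,445) in scene. The three neighbours stand where they were and the hand is clear.

```bash
python3 -c "
from bench import r
print(r.close_job())"
```

```text
the job is handed in; nothing more can be done
None
```

The sample carrier is closed: the flap was pushed flat first, then the lid was swung over and pressed shut. I handed the job in at about 18 s of the 61 s allowed; it returned no verdict.

- **Flap:** the closed fingertips folded it down along its arc until it met its stop. The tip read 109.3 mm high (109 mm expected), with about 13.5 N upward (15 N in all). Pictures taken before touching the lid showed it lying flat.
- **Lid:** it went down slowly and stopped with the tip at 153.3 mm (153 mm expected), with about 18 N upward (21 N in all). Afterwards it matched its predicted shut outline in both cameras.
- **Bottle, filter and ferrule:** comparing the networks' positions before and after in the same camera, each is within about 7 mm, which is the measuring scatter. All three stand upright in the pictures.
- **Hand:** it ended about 22 cm above the lid and behind it, touching nothing.

**Checks that disagreed:** the side camera's filter detections were unusable, because the lid hid it at first and only its top showed later. The filter check therefore rests on the scene camera alone. In the first pose fit, one carrier corner I picked by hand was about 9 pixels off. I left it in, since the fit gives such outliers less weight and the overlay and contact heights agreed with the result.

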